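Open the twist-cap box and hold its cap up

TASK

Take the knurled round twist cap off the aluminium box: it has a quick-turn thread that lets go after a fraction of a turn, but nobody knows whether it is right- or left-handed, so turn it in place one way, and if it comes up against its stop and will not lift, turn it the other way. Then lift the cap straight off and finish still gripping it, level and still, about a hand's breadth (10 cm) above the mouth of the box; do not put it down or let go. Leave everything else on the worktop where it is.

Things in the scene. Friction and masses are not known exactly. Their poses are not given: they have to be found in the camera images.
- cap_center (a point): centre of the bare aluminium twist cap: round, knurled, 49 mm across, 36 mm tall, about 0.11 kg, a thin dark index line across its top along its x; z is its axis, up. It stands on the flat top of the box (this point 18 mm above that top), and starts locked, x along the box's x within 3 degrees. It does not rise as it turns; locked, it has 2 mm of play up and down
- box: the bare aluminium box, fixed to the worktop: 76 mm along its x, 150 mm along its y; origin at worktop height exactly below the cap's axis, z up. Its flat top is 45 mm above the worktop; the box reaches 38 mm to -y and 112 mm to +y of the cap's axis, and the closed end from y = 66 mm to 112 mm is raised to 66 mm.
- box_mouth (a point): mouth of the neck, on the cap's axis, 63 mm above the worktop; axes as the box's. Two lugs in the cap lie under lips here. Wrong way: hard stop after 5 to 10 degrees. Right way (either hand, differs from start to start, cannot be seen): turns easily, free to lift from 40 to 125 degrees, then an end stop (ease back off it). The freed cap must rise 14 mm to clear the neck
- tweezers: bystander: steel tweezers, 130 mm long, lying on the worktop beside the box; origin at mid-length underneath
- loupe: bystander: dark steel eyeglass loupe, 36 mm across, 28 mm tall, standing near the box; origin under its centre
- tin: bystander: plain round tin with its own lid, 54 mm across, 50 mm tall, behind the box; origin under its centre. Not the box to open
- driver: bystander: small screwdriver with grey handle, 110 mm long, lying to the left
- watch: bystander: steel watch head without strap, 40 mm across, 10 mm thick, lying to the left; origin under its centre
Not all that is in view belongs to the job. What is shaped like the part that bears cap_center but blue or turquoise is not meant.

How it is judged:
On the way:
1. the cap, still down on its seat, has been turned out of its locked position (over 29 degrees) (angle between the x axis of cap_center and the x axis of box, either way round above 0.5 rad and z of cap_center in the frame of box below 0.069 m), for 0.05 s.
At the end, for the whole second after the job is handed in: the cap is gripped by the fingers (over 2 N) and touches no box, its centre 60 to 160 mm higher than when seated and within 40 mm sideways of the mouth's axis, tilted less than 15 degrees and moving slower than 30 mm/s; the five loose bystanders within 20 mm of where they started (z of cap_center in the frame of box between 0.123 and 0.223 m and horizontal distance between cap_center and box_mouth below 0.04 m and angle between cap_center's own z axis and vertical below 0.26 rad and linear speed of cap below 0.03 m/s and contact force between the fingers and cap above 2 N and contact force between cap and box below 0.05 N and distance of each of tweezers, loupe, tin, driver, watch from where it was at the start of the episode below 0.02 m); the arm keeps its last pose, push and grip.
It fails at once if the steel tweezers was knocked away (over 20 mm) (distance of tweezers from where it was at the start of the episode above 0.02 m).
It fails at once if the loupe was knocked away (over 20 mm) (distance of loupe from where it was at the start of the episode above 0.02 m).
It fails at once if the round tin was knocked away (over 20 mm) (distance of tin from where it was at the start of the episode above 0.02 m).
It fails at once if the screwdriver was knocked away (over 20 mm) (distance of driver from where it was at the start of the episode above 0.02 m).
It fails at once if the watch was knocked away (over 20 mm) (distance of watch from where it was at the start of the episode above 0.02 m).
It also fails if it takes over 42 s, if anything falls off the work surface, if the arm or the gripper's body presses on something with over 40 N, if the wrist force passes 120 N, or if a joint passes its speed limit or range.

ROBOT

A 7-joint arm with a two-finger parallel gripper is mounted at the origin on the work surface. World frame = base frame: x ahead of the robot, y to its left, z up, the work surface at z = 0. Lengths are in m, angles in rad, forces in N, time in s.
With the tool pointing down it reaches from about 0.425 to 0.875 m from the base axis. Payload 8.4 kg.
Tool frame: the origin (TCP) lies midway between the tips of the shut fingers; the grasp point (between the pads) lies 19 mm behind it; z points along the fingers, y is the line along which they close (so a half turn about z gives the same grasp; the last joint's range is limited). The gripper opens to 87 mm and grips with 3 to 60 N. Pads are 19 mm wide; open, the fingers measure 117 mm over their backs; the gripper's body (75 mm by 190 mm) begins 51 mm behind the grasp point.
Start: joints at [-1.366, 0.333, 0.04, 1.465, -0.013, 1.343, -0.059], TCP at [0.194, 0.62, 0.223] pointing down, gripper open.
Joint ranges: [-2.58, 2.58], [-0.38, 2.09], [-1.3, 1.39], [0.25, 2.4], [-1.5, 4.64], [0.08, 2.09], [-2.65, 2.65]. Speed limits (rad/s): [2.22, 2.22, 2.79, 2.79, 3.14, 3.14, 3.14].

INTERFACE

Orientations are given as [roll, pitch, yaw] about the fixed x, y, z axes, in that order (R = Rz(yaw) Ry(pitch) Rx(roll)).
In Python, from workcell import manip, viewer gives the robot as it stands. Calls block until the motion is done:
- manip.move_to(position, orientation): joint-space move of the TCP to a pose.
- manip.line_to(position, ori=None, velocity=0.15, guard=None): straight line of the TCP; ori=None keeps the orientation; velocity is the mean speed in m/s. With guard (N) it stops when the force on the tool has changed by that much, and returns True; else False.
- manip.move_j(angles): joint-space move.
- manip.gripper_to(opening, grip_force=None): finger opening in m; grip_force is the grip in N (None keeps the last); returns when the fingers have stopped.
- manip.sleep(seconds).
- manip.ik(position, orientation): joint angles nearest the present ones, or None.
- viewer.snapshot(name): name is "scene" or "top" or "wrist"; returns a dict with "image" (480x640x3 uint8, blue, green, red), "z_map" (480x640 float32, m along the optical axis (not along the pixel's ray), 0 where there is no reading), "intrinsics" (3x3 intrinsics, pixels), "origin" and "rotation" of the camera in the world. Camera axes: x right, y up, looking along -z (the intrinsics and any distortion apply to the point x, -y, -z); pixel columns grow to the right and rows downward; lengths in m; the calibration is good to about 2 mm. A picture is of the moment at which its call begins.
A pose or a line that the arm cannot do raises manip.PlanningError and nothing moves.
- manip.finish_job(): hands the job in; it is judged then, once.
Readings, each from a call of its own:
- manip.current_time_s(): time.
- manip.current_joint_pos(): joint angles.
- manip.current_dq(): joint speeds.
- manip.current_joint_efforts(): joint torques, N m.
- manip.current_position(): TCP position.
- manip.current_tcp_rot(): TCP orientation.
- manip.current_ft_force(): force on the tool from outside, world axes, zero at the start.
- manip.current_torque(): the same for the moment, N m.
- manip.current_width(): finger opening in m.
- manip.current_gripper_force(): force on a finger pad.
Only numpy, scipy, OpenCV 4.12 (cv2) and the standard library are available. Lean on these libraries where they do the work, as an engineer would, in place of code of your own. Each camera call takes 0.05 s, during which the arm holds its last target. There are 200 camera calls.

## Working session

There is one attempt and no reset: what is moved stays moved. The work goes in short steps, each a Python script; the robot and the scene stay as the last script left them, time stands still between calls to the robot, and variables do not carry over. Pictures are saved under pics/ and viewed, at most 10 in all, crops included, and the job is handed in when it is done.

```bash
mkdir -p pics; cat > h.py <<'E'
import numpy as np, cv2
from workcell import manip, viewer
def pts(s,px,z=None):
    K=s["intrinsics"];R=np.array(s["rotation"]);o=np.array(s["origin"]);out=[]
    for u,v in np.atleast_2d(px):
        x=(u-K[0][2])/K[0][0];y=(v-K[1][2])/K[1][1]
        d=R@np.array([x,-y,-1.])
        t=s["z_map"][int(v),int(u)] if z is None else (z-o[2])/d[2]
        out.append(o+t*d)
    return np.array(out)
E
python3 - <<'E'
from h import *
for n in("scene","top"):
    s=viewer.snapshot(n);cv2.imwrite(f"pics/{n}0.png",s["image"]);np.savez(f"{n}0.npz",**s);print(n,s["origin"],{k:np.shape(v) for k,v in s.items()})
print(manip.current_time_s(),manip.current_tcp_rot())
E
```

```text
scene [1.19952743 0.02205761 0.51816254] {'image': (480, 640, 3), 'z_map': (480, 640), 'intrinsics': (3, 3), 'origin': (3,), 'rotation': (3,)}
top [0.44353033 0.03003498 1.07578599] {'image': (480, 640, 3), 'z_map': (480, 640), 'intrinsics': (3, 3), 'origin': (3,), 'rotation': (3,)}
0.1 [-3.14007889e+00  1.05373962e-04  2.83778123e+00]
```

View pics/top0.png

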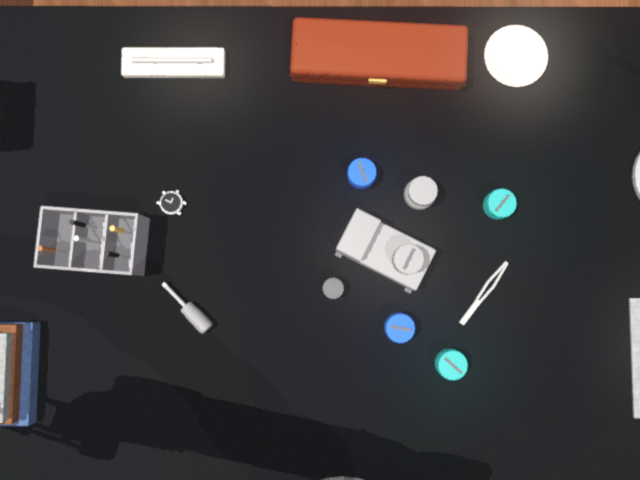

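View pics/scene0.png

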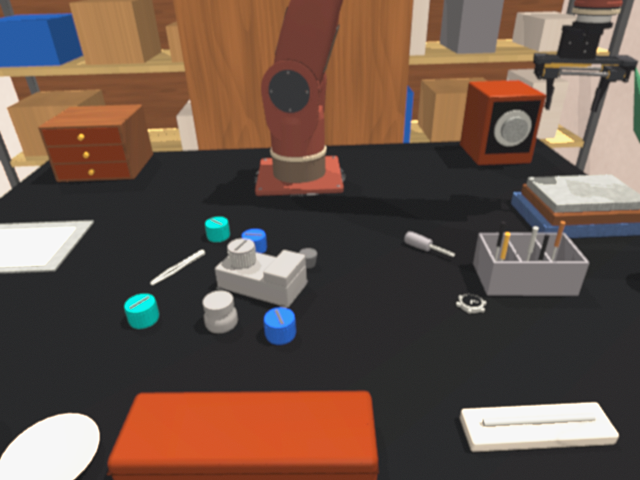

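The top view shows the bare aluminium cap on its box at (409,259), with the raised end at (360,235). The other round things are:
- the plain tin at (421,192), off the box
- blue caps at (362,173) and (400,328)
- turquoise caps at (500,204) and (452,365)
- the loupe at (333,288)

Only the one at (409,259) is bare metal, has an index line and stands on the box. Next I'll measure it and confirm it in a crop.

```bash
sed -i 's/^from workcell/from scipy.spatial.transform import Rotation as Ro\nfrom workcell/; s/R=np.array(s\["rotation"\])/R=Ro.from_euler("xyz",s["rotation"]).as_matrix()/' h.py
python3 - <<'E'
from h import *
s=dict(np.load("top0.npz"));im=s["image"]
print(s["rotation"],s["intrinsics"])
print("cap by depth",pts(s,[(409,259)]),"table",pts(s,[(409,400)]))
zw=np.zeros((480,640));K=s["intrinsics"];R=Ro.from_euler("xyz",s["rotation"]).as_matrix()
v,u=np.mgrid[:480,:640];d=np.stack([(u-K[0,2])/K[0,0],-(v-K[1,2])/K[1,1],-np.ones_like(u,float)],-1)
P=s["origin"]+s["z_map"][...,None]*(d@R.T)
roi=np.zeros((480,640),bool);roi[205:300,330:440]=1
m=(roi&(P[...,2]>.07)&(P[...,2]<.095))
n,l,st,c=cv2.connectedComponentsWithStats(m.astype(np.uint8))
i=1+np.argmax(st[1:,4]);q=P[l==i];print("cap",st[i],c[i],np.median(q[:,2]),q.min(0),q.max(0),pts(s,[c[i]],.081))
for lo,hi,nm in((.035,.052,"top"),(.055,.07,"raised")):
    b=roi&(P[...,2]>lo)&(P[...,2]<hi);q=P[b];print(nm,b.sum(),q.mean(0))
b=roi&(P[...,2]>.02)
hull=P[b][:,:2].astype(np.float32);print("rect",cv2.minAreaRect(hull),cv2.boxPoints(cv2.minAreaRect(hull)))
for nm,p in dict(tin=(421,192,.05),loupe=(333,288,.028),tw=(484,292,0),b1=(362,173,.036),b2=(400,328,.036),t1=(500,204,.036),t2=(452,365,.036)).items(): print(nm,pts(s,[p[:2]],p[2]),P[p[1],p[0]])
cv2.imwrite("pics/crop.png",cv2.resize(im[150:350,310:530],None,fx=3,fy=3,interpolation=cv2.INTER_CUBIC))
E
```

```text
[ 0.08431209  0.00764236 -1.56437842] [[621.91332972   0.         320.34883053]
 [  0.         621.91332972 237.06519195]
 [  0.           0.           1.        ]]
cap by depth [[ 0.49292393 -0.10309886  0.08610409]] table [[ 0.25724713 -0.11381267 -0.00348855]]
cap [393 244  31  31 725] [408.16965517 259.21241379] 0.08129317635784972 [ 0.4692332  -0.12697624  0.07053139] [ 0.51779192 -0.07857137  0.08697792] [[ 0.49283084 -0.10245748  0.081     ]]
top 2110 [ 0.50100053 -0.08419242  0.04510803]
raised 1318 [ 0.53147968 -0.02507165  0.0659055 ]
rect ((0.5097180604934692, -0.05877542495727539), (0.14388883113861084, 0.19090460240840912), 6.213370323181152) [[ 0.42786536  0.02832952]
 [ 0.4485272  -0.16145365]
 [ 0.59157073 -0.14588037]
 [ 0.5709089   0.0439028 ]]
tin [[ 0.60636841 -0.12851709  0.05      ]] [ 0.60613161 -0.12828653  0.05149168]
loupe [[0.44633314 0.0168191  0.028     ]] [0.44632885 0.01683933 0.0296043 ]
tw [[ 0.44121341 -0.24320442  0.        ]] [ 0.4412159  -0.24291084  0.00115588]
b1 [[ 0.64053021 -0.0312222   0.036     ]] [ 0.64010807 -0.03109093  0.03822813]
b2 [[ 0.38100947 -0.09431536  0.036     ]] [ 0.3812897  -0.093758    0.04066052]
t1 [[ 0.58890348 -0.26322945  0.036     ]] [ 0.58873116 -0.26288181  0.03723256]
t2 [[ 0.32119916 -0.1795941   0.036     ]] [ 0.32128341 -0.17944973  0.03671609]
```

View pics/crop.png

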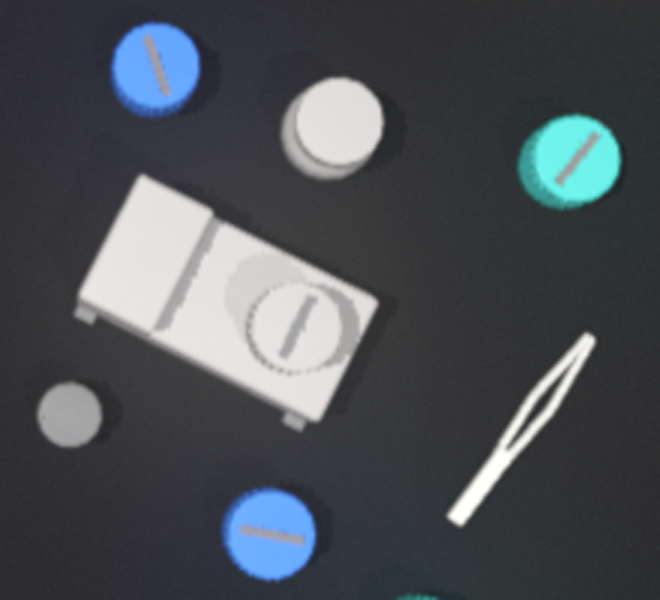

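The crop confirms it: at crop pixel (303,327) there is a bare metal cap with a dark index line on the box top, measured at (0.493, -0.103) with its top at 0.081, as it should be. The box x axis is about -26°. Next I'll check the wrist range over yaw, then go above the cap and look.

```bash
python3 - <<'E'
from h import *
for d in range(-180,181,20):
    r=[manip.ik([.493,-.1025,z],[np.pi,0,np.radians(d)]) for z in(.05,.15)]
    print(d,*[None if q is None else np.round(q,2) for q in r])
E
```

```text
-180 [-0.68  0.29  0.91  2.04 -0.28  0.94  1.95] [-0.87  0.12  1.07  1.95 -0.12  1.14  1.82]
-160 [-0.72  0.3   0.96  2.04 -0.31  0.94  2.32] [-0.88  0.12  1.08  1.95 -0.12  1.14  2.17]
-140 [ 0.76  0.29 -0.72  1.98  0.23  0.96  2.2 ] [-0.89  0.13  1.1   1.95 -0.12  1.14  2.52]
-120 [ 1.06  0.41 -1.09  1.97  0.43  1.02  2.39] [ 1.11  0.24 -1.1   1.87  0.23  1.17  2.55]
-100 [-0.97  0.61  1.38  2.05 -0.69  1.08 -2.57] None
-80 [-0.9   0.45  1.23  2.05 -0.51  1.   -2.38] [-1.09  0.24  1.37  1.95 -0.25  1.15 -2.58]
-60 [-0.9   0.45  1.23  2.05 -0.51  1.   -2.03] [-1.01  0.17  1.24  1.95 -0.17  1.14 -2.31]
-40 [-0.9   0.45  1.23  2.05 -0.51  1.   -1.68] [-1.01  0.17  1.24  1.95 -0.17  1.14 -1.97]
-20 [-0.9   0.45  1.23  2.05 -0.51  1.   -1.33] [-1.01  0.17  1.24  1.95 -0.17  1.14 -1.62]
0 [-0.68  0.29  0.92  2.04 -0.29  0.94 -1.19] [-0.86  0.12  1.06  1.95 -0.11  1.14 -1.33]
20 [-0.69  0.29  0.93  2.04 -0.29  0.94 -0.83] [-0.87  0.12  1.07  1.95 -0.12  1.14 -0.97]
40 [-0.69  0.29  0.93  2.04 -0.29  0.94 -0.48] [-0.88  0.12  1.08  1.95 -0.12  1.14 -0.62]
60 [-0.69  0.29  0.93  2.04 -0.29  0.94 -0.13] [-0.89  0.12  1.09  1.95 -0.12  1.14 -0.27]
80 [-0.7   0.3   0.93  2.04 -0.29  0.94  0.22] [-0.89  0.13  1.09  1.95 -0.12  1.14  0.08]
100 [-0.7   0.3   0.93  2.04 -0.29  0.94  0.57] [-0.9   0.13  1.1   1.95 -0.12  1.14  0.43]
120 [-0.7   0.3   0.94  2.04 -0.3   0.94  0.92] [-0.9   0.13  1.11  1.95 -0.13  1.14  0.78]
140 [-0.7   0.3   0.94  2.04 -0.3   0.94  1.27] [-0.91  0.13  1.11  1.95 -0.13  1.14  1.13]
160 [-0.68  0.29  0.91  2.04 -0.28  0.94  1.6 ] [-0.88  0.12  1.08  1.95 -0.12  1.14  1.47]
180 [-0.68  0.29  0.91  2.04 -0.28  0.94  1.95] [-0.87  0.12  1.07  1.95 -0.12  1.14  1.82]
```

```bash
python3 - <<'E'
from h import *
manip.move_to([.493,-.1025,.2],[np.pi,0,np.radians(63.6)])
s=viewer.snapshot("wrist");cv2.imwrite("pics/w1.png",s["image"]);np.savez("w1.npz",**s)
print(manip.current_time_s(),manip.current_position(),s["origin"],s["rotation"],np.round(manip.current_joint_pos(),2))
K=s["intrinsics"];R=Ro.from_euler("xyz",s["rotation"]).as_matrix()
v,u=np.mgrid[:480,:640];d=np.stack([(u-K[0,2])/K[0,0],-(v-K[1,2])/K[1,1],-np.ones_like(u,float)],-1)
P=s["origin"]+s["z_map"][...,None]*(d@R.T)
m=(s["z_map"]>0)&(abs(P[...,2]-.081)<.005)&(np.hypot(P[...,0]-.493,P[...,1]+.1025)<.05)
q=P[m];print(m.sum(),np.median(q[:,2]),q.min(0),q.max(0),(q.min(0)+q.max(0))/2,cv2.minEnclosingCircle(q[:,:2].astype(np.float32)))
E
```

```text
2.9083 [ 0.49330984 -0.10173909  0.20004845] [ 0.52695058 -0.03021049  0.36112091] [-2.89873719e-01  5.43471485e-05 -4.60752163e-01] [-0.93  0.03  1.09  1.88 -0.03  1.24 -0.29]
2949 0.07979941417527137 [ 0.4674769  -0.12512379  0.07607956] [ 0.51466059 -0.07795027  0.08299626] [ 0.49106875 -0.10153703  0.07953791] ((0.49094513058662415, -0.10179197788238525), 0.02410237118601799)
```

View pics/w1.png

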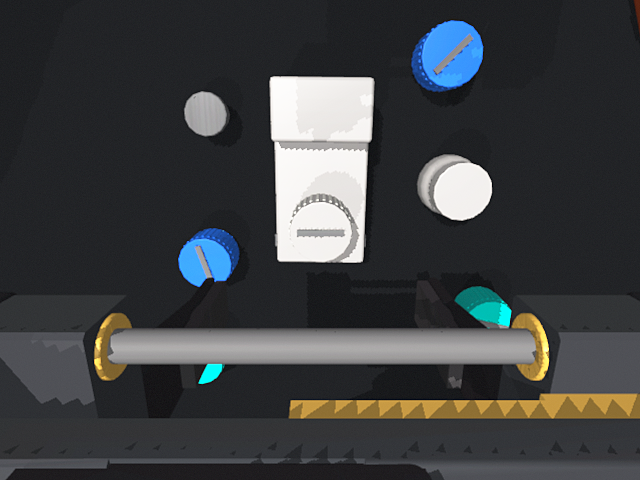

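The wrist view shows the cap at (321,232), its index line level with the image and clear space beside it on both sides. The wrist depth puts its centre at (0.491, -0.102), within 2 mm of the top view. I'll descend and grip.

```bash
python3 - <<'E'
from h import *
o=[np.pi,0,np.radians(63.6)]
manip.gripper_to(.064,30)
manip.line_to([.4918,-.102,.1],o,.12)
print(manip.line_to([.4918,-.102,.051],o,.06,guard=8),manip.current_position(),manip.current_ft_force())
manip.gripper_to(.03,30)
manip.sleep(.2)
print(manip.current_time_s(),manip.current_width(),manip.current_gripper_force(),manip.current_ft_force(),manip.current_torque(),manip.current_position())
E
```

```text
False [ 0.49204587 -0.10213597  0.05125407] [0.25158364 1.00461314 0.24762616]
6.2417 0.046501142360241124 30.00042305822717 [-0.8455968  -0.21536229  4.11974522] [ 0.05656387  0.27178553 -0.0099167 ] [ 0.49199338 -0.10191959  0.0511795 ]
```

```bash
cat >> h.py <<'E'
def turn(degs,lim=.6,base=63.6,z=.051):
    for d in degs:
        t=manip.current_time_s()
        manip.line_to([.4918,-.102,z],[np.pi,0,np.radians(base+d)],.05)
        tq=manip.current_torque();f=manip.current_ft_force();y=np.degrees(manip.current_tcp_rot()[2])
        print(d,"yaw %.1f Mz %.3f F %s w %.4f g %.1f t %.2f dt %.2f"%(y,tq[2],np.round(f,1),manip.current_width(),manip.current_gripper_force(),manip.current_time_s(),manip.current_time_s()-t))
        if abs(tq[2])>lim: return d
E
python3 - <<'E'
from h import *
print(turn([4,8,12,16]))
E
```

```text
4 yaw 67.5 Mz 0.008 F [0.8 0.3 4.4] w 0.0466 g 30.0 t 6.49 dt 0.25
8 yaw 71.4 Mz -0.220 F [0.2 0.6 5.1] w 0.0466 g 30.0 t 6.74 dt 0.25
12 yaw 75.3 Mz -0.644 F [0.  0.4 4.4] w 0.0464 g 30.0 t 6.99 dt 0.25
12
```

Moment builds from about 7° the positive way, so that is the hard stop. I'll turn the other way.

```bash
python3 - <<'E'
from h import *
print(turn([4,-8,-16,-28,-40,-52,-64,-75]))
s=viewer.snapshot("wrist");cv2.imwrite("pics/w2.png",s["image"])
s=viewer.snapshot("top");cv2.imwrite("pics/t2.png",cv2.resize(s["image"][180:330,320:500],None,fx=4,fy=4,interpolation=cv2.INTER_CUBIC))
E
```

```text
4 yaw 67.4 Mz -0.095 F [ 0.6 -0.2  5.2] w 0.0466 g 30.0 t 7.28 dt 0.29
-8 yaw 55.4 Mz -0.113 F [-0.3 -0.5  6.7] w 0.0468 g 30.0 t 7.64 dt 0.36
-16 yaw 47.4 Mz -0.054 F [-0.9  0.4  6.4] w 0.0467 g 30.0 t 7.93 dt 0.29
-28 yaw 35.4 Mz -0.139 F [-0.1 -0.6  6.2] w 0.0466 g 30.0 t 8.29 dt 0.36
-40 yaw 23.4 Mz -0.053 F [-1.2  0.5  6.1] w 0.0464 g 30.0 t 8.65 dt 0.36
-52 yaw 11.4 Mz -0.105 F [0.6 0.6 6.5] w 0.0464 g 30.0 t 9.01 dt 0.36
-64 yaw -0.6 Mz -0.087 F [0.2 0.6 6.2] w 0.0464 g 30.0 t 9.37 dt 0.36
-75 yaw -11.6 Mz -0.120 F [-0.5  1.5  5.9] w 0.0465 g 30.0 t 9.71 dt 0.34
None
```

It turned 75° easily with no stop, so it should be free. I'll make a guarded lift.

```bash
python3 - <<'E'
from h import *
p=manip.current_position()
hit=manip.line_to([.4918,-.102,.073],None,.03,guard=12)
print(hit,manip.current_position(),manip.current_ft_force(),manip.current_width(),manip.current_time_s())
if not hit:
    manip.line_to([.4918,-.102,.151],None,.08); manip.sleep(.5)
    print(manip.current_position(),manip.current_ft_force(),manip.current_width(),manip.current_gripper_force(),manip.current_time_s())
s=viewer.snapshot("scene");cv2.imwrite("pics/s3.png",cv2.resize(s["image"][140:340,130:340],None,fx=3,fy=3))
E
```

```text
False [ 0.49163276 -0.10184738  0.07286166] [-0.024505   -0.19566641 -1.8803545 ] 0.04676419709576594 10.6917
[ 0.49179499 -0.10206118  0.1509718 ] [ 0.35289748  0.2117862  -0.69640337] 0.047084867921913943 29.999687732197344 12.3167
```

View pics/s3.png

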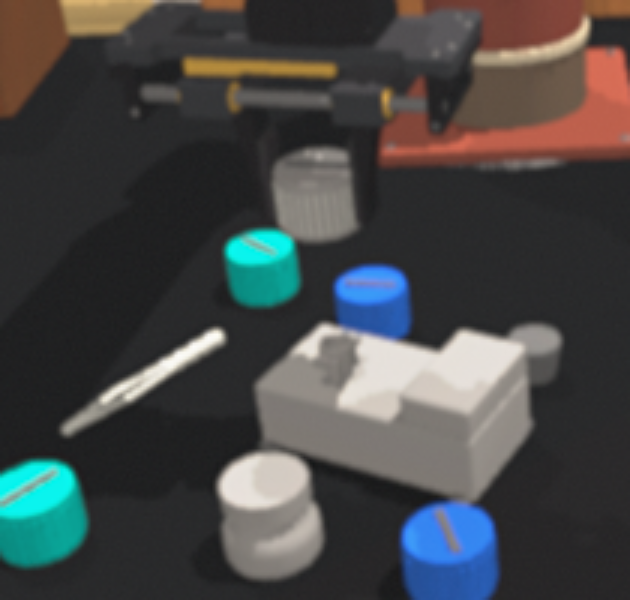

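The crop shows the cap held level between the fingers at (317,195), with the bare neck below it at (340,355) and the bystanders in view undisturbed. It came free, so it had turned past 40°. I'm handing in.

```bash
python3 -c "
from h import *
print(manip.finish_job())"
```

```text
the job is handed in; nothing more can be done
None
```

The cap came off by turning it clockwise (seen from above) after a stop at about 7° the other way, and I handed the job in at about 12 s with the cap gripped at 30 N, level and still, 10 cm above its seat; no verdict was returned.

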